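# Couple the hose cradle to its ball mount

## Robot

A 6-joint arm with a two-finger parallel gripper is mounted at the origin on the work surface. World frame = base frame: x ahead of the robot, y to its left, z up, the work surface at z = 0. Lengths are in m, angles in rad, forces in N, time in s.
With the tool pointing down it reaches from about 0.3 to 0.875 m from the base axis. Payload 6.4 kg.
Tool frame: the origin (TCP) lies at the very end of the fingers, on their centre line; the grasp point (between the pads) lies 19 mm behind it; z points along the fingers, y is the direction in which the jaws open and shut (so a half turn about z gives the same grasp; the last joint's range is limited). The gripper opens to 85 mm and grips with 20 to 120 N. Pads are 22 mm wide; open, the fingers measure 114 mm over their backs; the gripper's body (76 mm by 85 mm) begins 54 mm behind the grasp point. The pads swing forward as they close: fully open they stand 13 mm farther back than shut.
Start: joints at [1.023, 0.181, 1.607, -0, 1.354, -0.206], TCP at [0.193, 0.542, 0.231] pointing down, gripper open.
Joint ranges: [-2.99, 2.99], [-0.89, 2.07], [0.3, 2.58], [-1.14, 4.28], [0, 2.63], [-3.12, 3.12]. Speed limits (rad/s): [2.57, 2.57, 3.01, 3.14, 3.14, 3.14].

## Interface

Orientations are given as a unit quaternion [w, x, y, z].
In Python, from bench import telemetry, imaging, ctrl gives the robot as it stands.
- The arm moves only by the shell command python3 -m pendant 'ROWS' [OPENING]. ROWS is JSON, a list that holds one entry, the list of rows, each a list of 6 numbers: the shift along the tool's x, y, z in units of 200 mm (1.0 is 200 mm), then the turn, a rotation vector about the tool's x, y, z in units of pi rad (1.0 is pi rad). In form: [[[tx, ty, tz, rx, ry, rz], ...]]. A call has 1 to 12 rows; each row shifts and turns the pose as measured when the row begins, along the tool's axes as they then stand; what a row does not reach is not made up. A row lasts 1/8 s, in which the tool goes at most 62.5 mm and 10.7 degrees, less where a joint would pass 70% of its speed; a pose out of reach is approached as far as the arm can. A call with a number of a shift or a turn outside -1 to 1 is refused whole. A call with a gripper value outside its range is refused whole. OPENING is the closure, from 0 (fully open) to 1 (shut), set as the call begins (- or left out, the last holds). The fingers move at their own pace and stop on an object; the grip force is fixed at half the most. Time passes only in rows, so rows that do not move let the fingers close. It gives the time, the measured TCP pose, the force and the opening at its end, in the units of the state.
- telemetry.get_obs(): the state, without advancing time (a new reading comes with each control period).
- imaging.camera(name): name is "scene" or "side" or "wrist"; returns a dict with "pixels" (384x512x3 uint8, blue, green, red), "vfov" (degrees; the focal length in pixels is half the picture's height over the tangent of half this angle, whatever the lens; pixels are square), "cx", "cy" (the principal point, pixels), "R" (3x3) and "t" (3): a world point X has camera coordinates R X + t. Camera axes: x right, y down, z forward; pixel columns grow to the right and rows downward; lengths in m; the calibration is good to about 2 mm. A picture is of the moment at which its call begins. There is no depth.
- ctrl.hand_in(): hands the job in, once; it reports no verdict.
The state is a dict: "time_s": time; "q": joint angles; "dq": joint speeds; "joint_efforts": joint torques, N m; "eef_pos": TCP position; "eef_rot": TCP orientation; "wrist_force": force on the tool from outside, world axes, zero at the start; "torque": the same for the moment, N m; "opening": opening from 0.0 (shut) to 1.0 (fully open).
Only numpy, scipy, OpenCV 4.12 (cv2) and the standard library are available. Lean on these libraries where they do the work, as an engineer would, in place of code of your own. Each camera call takes 0.05 s, during which the arm holds its last target.

## Task

Fit the yellow extraction-hose cradle on the wooden mount with the large brass ball (not the small dark one): pick it up, lower its socket gently over the ball until the housing sits flat on the wood with its red latch lever still up, then press the lever fully down to lock it and let go. Do not drop the cradle or tip it over.

Things in the scene. Friction and masses are not known exactly. Their poses are not given: they have to be found in the camera images.
- cradle_grip (a point): Where to pinch the loose cradle (0.5 kg): centre of its upright yellow U plate's web, plate 14 mm thick (cradle x), 80 wide (y). 105 mm above the housing's underside, 45 above its roof; U opens 10 mm higher, tines end 43 higher. Cradle z up, x from lever tip to plate. Housing 105 x 66 x 60 mm reaches 94 mm to -x, 11 to +x. Socket's centre: 34 mm to -x; 46 mm square, 52 deep, open below.
- latch (a joint): Angle of the red latch lever on the cradle's roof: 0 to 0.15 rad at the start (raised, free end up and to the cradle's -x), 0.65 fully down (level, at its stop). Stays where it is left; about 4 N on the pad moves it. Hinge line along cradle y, 29 mm to -x of cradle_grip and 39 mm below it.
- lever_pad (a point): Centre of the red pad (26 x 30 x 9 mm) at the lever's free end, 52 mm from the hinge line. At 0 rad: 70 mm to -x of cradle_grip, 8 mm below it; fully down: 81 mm to -x, 39 mm below. Pressing straight down with closed fingers 74 mm to -x of cradle_grip works over the whole travel.
- ball (a point): Centre of the 36 mm brass ball on a fixed wooden block 130 x 130 x 20 mm; 48 mm above the bench, 28 above the wood. Cradle seated: cradle_grip is 77 mm above it, any yaw. A like block with a 20 mm dark ball (top 58 mm high) is the wrong one. Mug (pens to 130 mm) and foam block (65 mm) stand at the far side, a pen lies near. Carry the cradle's underside 100 mm above the bench.
Not all that is in view belongs to the job. Leave any purple look-alike of the part that bears cradle_grip alone.

How it is judged:
On the way, in this order (a step that is already met when the one before it is completed fails the run):
1. the cradle sits down over the brass ball, upright, with its lever still up (x of ball in the frame of cradle_grip between -0.046 and -0.022 m and y of ball in the frame of cradle_grip between -0.012 and 0.012 m and z of ball in the frame of cradle_grip above -0.083 m and angle between cradle_grip's own z axis and vertical below 0.15 rad and value of joint latch below 0.4 rad), for 0.2 s.
2. the lever is pressed down (value of joint latch above 0.55 rad), for 0.1 s.
At the end, for the whole second after the job is handed in: The cradle stands at rest, upright within 0.15 rad, over the brass ball (ball within 12 mm of the socket's centre both ways, housing within 6 mm of the wood), and the latch reads over 0.55 rad (x of ball in the frame of cradle_grip between -0.046 and -0.022 m and y of ball in the frame of cradle_grip between -0.012 and 0.012 m and z of ball in the frame of cradle_grip above -0.083 m and angle between cradle_grip's own z axis and vertical below 0.15 rad and value of joint latch above 0.55 rad and linear speed of cradle below 0.03 m/s); the robot touches nothing.
It fails at once if the cradle is tipped over (more than 0.7 rad) (angle between cradle_grip's own z axis and vertical above 0.7 rad).
It fails at once if the cradle is dropped (falls out of the fingers faster than 0.5 m/s) (contact force between the fingers and cradle below 0.1 N and linear speed of cradle above 0.5 m/s).
It also fails if it takes over 45 s, if anything falls off the work surface, if the arm or the gripper's body presses on something with over 40 N, if the wrist force passes 120 N, or if a joint passes its speed limit or range.

## Working session

There is one attempt and no reset: what is moved stays moved. The work goes in short steps, Python scripts to look and compute and a shell command to move; the robot and the scene stay as the last step left them, time stands still between calls to the robot, and variables do not carry over. Pictures are saved under pics/ and viewed, and the job is handed in when it is done.

```bash
mkdir -p pics; ls; cat > h.py <<'E'
import numpy as np, cv2
from bench import telemetry, imaging, ctrl
def cap(n,f):
    c=imaging.camera(n); cv2.imwrite('pics/'+f,c['pixels']); 
    np.savez('pics/'+f[:-4]+'.npz',**{k:np.array(v) for k,v in c.items()}); return c
def load(f): return dict(np.load('pics/'+f+'.npz'))
def ray(c,u,v):
    f=c['pixels'].shape[0]/2/np.tan(np.radians(float(c['vfov']))/2)
    d=np.array([(u-c['cx'])/f,(v-c['cy'])/f,1.]); R=np.array(c['R']); t=np.array(c['t'])
    return -R.T@t, R.T@d/np.linalg.norm(d)
def plane(c,u,v,z):
    o,d=ray(c,u,v); return o+d*(z-o[2])/d[2]
def tri(*rs):
    A=0;b=0
    for o,d in rs:
        P=np.eye(3)-np.outer(d,d);A=A+P;b=b+P@o
    X=np.linalg.solve(A,b); return X,[np.linalg.norm((np.eye(3)-np.outer(d,d))@(X-o))*1000 for o,d in rs]
def proj(c,X):
    f=c['pixels'].shape[0]/2/np.tan(np.radians(float(c['vfov']))/2)
    p=np.array(c['R'])@X+np.array(c['t']); return f*p[0]/p[2]+c['cx'],f*p[1]/p[2]+c['cy']
E
python3 - <<'E'
from h import *
for n in ['scene','side','wrist']:
    c=cap(n,n+'0.png'); print(n,c['vfov'],c['cx'],c['cy'],(-np.array(c['R']).T@c['t']).round(3),np.array(c['R']).round(2).tolist(), [k for k in c])
print(telemetry.get_obs())
E
```

```text
pics
scene 54.25478121793915 248.172387426675 187.03956874713495 [ 1.201 -0.411  0.647] [[0.57, 0.82, -0.02], [0.48, -0.35, -0.8], [-0.66, 0.45, -0.6]] ['pixels', 'vfov', 'cx', 'cy', 'R', 't']
side 57.76887549595122 254.9231956304937 197.5540612461956 [ 0.158 -0.378  0.611] [[0.73, -0.69, 0.01], [-0.46, -0.5, -0.73], [0.51, 0.52, -0.68]] ['pixels', 'vfov', 'cx', 'cy', 'R', 't']
wrist 60.79286348851639 252.84499254641293 189.87675039132253 [0.114 0.57  0.373] [[0.34, 0.94, -0.0], [0.89, -0.32, 0.33], [0.31, -0.11, -0.94]] ['pixels', 'vfov', 'cx', 'cy', 'R', 't']
{'time_s': 0.15, 'q': array([ 1.02270443e+00,  1.81369891e-01,  1.60778061e+00, -6.87884507e-06,
        1.35380365e+00, -2.06327244e-01]), 'dq': array([-0.00015179, -0.0008916 , -0.00218444, -0.00083991,  0.00144013,
        0.00045897]), 'joint_efforts': array([ 2.56227184e-03, -4.45258498e+01, -3.51691639e+01, -1.71290508e-04,
        5.96966871e-03,  1.55944241e-05]), 'eef_pos': array([0.19248497, 0.5413732 , 0.23059028]), 'eef_rot': array([-2.47616423e-04,  1.70051117e-01,  9.85435008e-01, -6.34126349e-04]), 'wrist_force': array([-0.9830199 , -0.03977083, -0.27458856]), 'torque': array([-0.01938124, -0.0199518 , -0.02547032]), 'opening': 0.9991512967467835}
```

View pics/scene0.png

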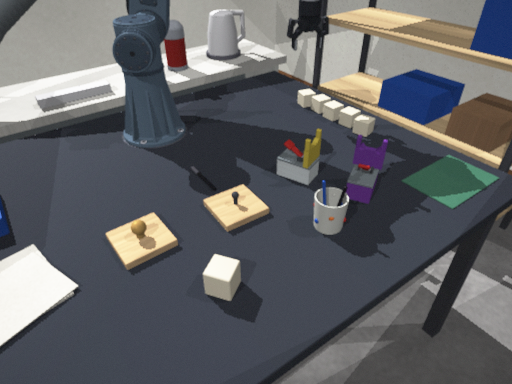

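View pics/side0.png

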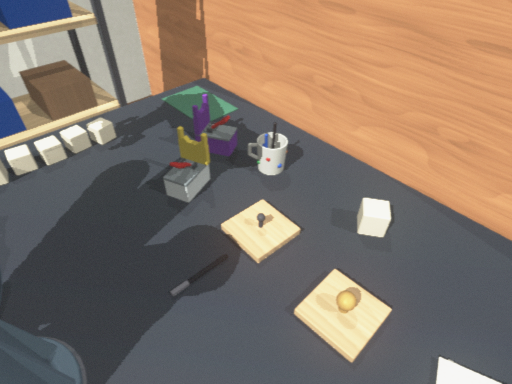

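View pics/wrist0.png

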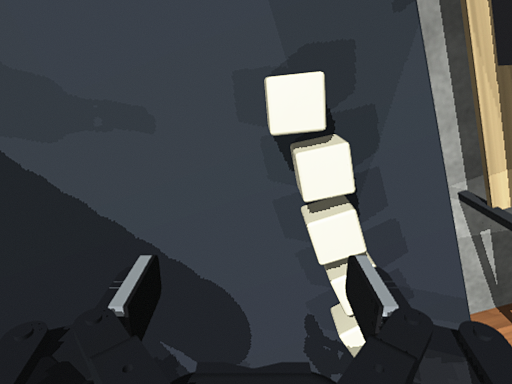

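The scene view shows the yellow U plate on a grey housing at (313,150), which is (195,150) in side. The purple look-alike is at (368,165) in scene and (210,125) in side. The large brass ball is at (139,228) in scene and (346,300) in side. The small dark ball is at (236,197) in scene and (261,218) in side. I'm using the yellow cradle and the brass ball, because both colour and size match. Next are the enlarged crops and masks.

```bash
python3 - <<'E'
from h import *
s=load('scene0');d=load('side0')
a=cv2.resize(s['pixels'][120:210,260:400],None,fx=2.8,fy=2.8,interpolation=3)
b=cv2.resize(d['pixels'][90:210,140:290],None,fx=2.6,fy=2.6,interpolation=3)
e=cv2.resize(s['pixels'][205:270,100:180],None,fx=4,fy=4,interpolation=3)
g=cv2.resize(d['pixels'][265:360,290:395],None,fx=3,fy=3,interpolation=3)
o=np.zeros((600,800,3),np.uint8)
for im,(y,x) in ((a,(0,0)),(b,(0,400)),(e,(315,0)),(g,(315,400))):
    o[y:y+im.shape[0],x:x+im.shape[1]]=im[:600-y,:800-x]
cv2.imwrite('pics/crop0.png',o)
for n,c in (('scene',s),('side',d)):
    h=cv2.cvtColor(c['pixels'],cv2.COLOR_BGR2HSV)
    for nm,lo,hi in (('yel',(20,140,60),(33,255,255)),('ball',(10,110,50),(26,255,255)),('red',(0,150,80),(6,255,255))):
        m=cv2.inRange(h,lo,hi); k,l,st,ce=cv2.connectedComponentsWithStats(m)
        print(n,nm,[(st[i].tolist(),ce[i].round(1).tolist()) for i in range(1,k) if st[i,4]>25])
E
```

```text
scene yel [([303, 129, 18, 39, 403], [311.7, 149.2])]
scene ball [([279, 71, 33, 15, 64], [294.8, 78.0]), ([303, 129, 19, 39, 435], [311.7, 149.2]), ([131, 220, 15, 19, 204], [138.3, 228.1])]
scene red [([165, 39, 21, 28, 450], [175.1, 52.6]), ([284, 140, 19, 17, 116], [292.5, 147.4]), ([359, 165, 10, 4, 28], [363.8, 166.5])]
side yel [([178, 127, 31, 38, 469], [194.0, 147.0])]
side ball [([133, 0, 379, 240, 54298], [363.0, 81.5]), ([177, 126, 33, 39, 730], [193.5, 147.7]), ([337, 291, 20, 22, 291], [345.7, 301.1])]
side red [([212, 116, 17, 12, 49], [221.4, 121.2]), ([170, 162, 20, 6, 74], [179.3, 164.4])]
```

View pics/crop0.png

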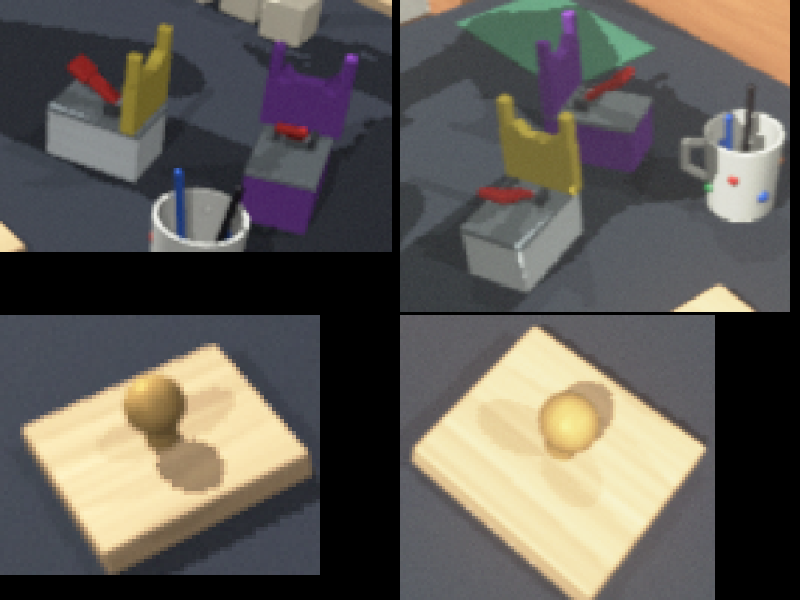

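The crops confirm it: a yellow plate on a light grey housing with the red lever up (purple cradle separate), and a brass ball about 15–20 px across on wood. Triangulating now.

```bash
python3 - <<'E'
from h import *
s=load('scene0');d=load('side0')
def T(n,a,b): 
    X,r=tri(ray(s,*a),ray(d,*b)); print(n,X.round(4),np.round(r,1)); return X
T('ball',(138.5,226.7),(346,300.7))
A=(307.9,140.5);B=(318.9,130.8); C=(180.4,128);D=(204.2,135)
T('tA-D',A,D);T('tB-C',B,C);T('tA-C',A,C);T('tB-D',B,D)
T('yel centroid',(311.7,149.2),(193.5,147.5))
T('red',(292.5,147.4),(179.3,164.4))
E
```

```text
ball [ 0.5109 -0.2563  0.0496] [0.1 0.1]
tA-D [0.5656 0.2188 0.1472] [1.1 1.1]
tB-C [0.5414 0.2826 0.1465] [1.9 1.9]
tA-C [0.5353 0.2594 0.1399] [20.6 20.6]
tB-D [0.572  0.2386 0.1549] [17.2 17.2]
yel centroid [0.5513 0.2508 0.1016] [0.7 0.7]
red [0.4934 0.2311 0.0881] [1.8 1.8]
```

```bash
python3 -m pendant '[[[0,0,0,0,0,0.055],[0,0,0,0,0,0.055],[0,0,0,0,0,0.055],[0,0,0,0,0,0.055],[0,0,0,0,0,0.055],[-0.2,0.12,-0.02,0,0,0],[-0.25,0.145,-0.02,0,0,0],[-0.25,0.145,-0.02,0,0,0],[-0.25,0.145,-0.02,0,0,0],[-0.25,0.145,-0.02,0,0,0],[-0.25,0.145,-0.02,0,0,0],[-0.2,0.12,-0.02,0,0,0]]]' 0.5; python3 - <<'E'
from h import *
c=cap('wrist','wrist1.png')
from scipy.spatial.transform import Rotation as Ro
o=telemetry.get_obs();q=o['eef_rot'];print(o['eef_pos'],Ro.from_quat(q[[1,2,3,0]]).as_matrix().round(3).tolist(),o['opening'],o['q'])
E
```

```text
time_s: 1.65
eef_pos: [0.488, 0.2871, 0.2552]
eef_rot: [-0.001, 0.576, 0.817, -0.004]
wrist_force: [-0.8, 0.8, -0.8]
opening: 0.503
[0.49231677 0.28353473 0.25575843] [[-0.333, 0.943, -0.002], [0.943, 0.333, -0.008], [-0.007, -0.004, -1.0]] 0.5017343994855046 [ 0.31766319  0.14937764  1.59296271 -0.00707616  1.40339825 -0.0207    ]
```

View pics/wrist1.png

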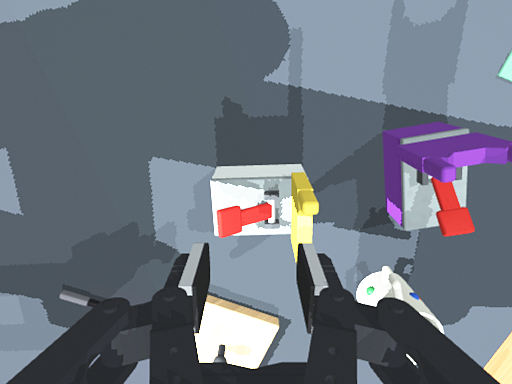

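The wrist view shows the cradle's grey roof spanning (212–303, 178–235), the yellow plate at x≈302 and the purple one clear at the right. Zooming for corners.

```bash
python3 - <<'E'
from h import *
c=load('wrist1')
cv2.imwrite('pics/crop1.png',cv2.resize(c['pixels'][155:270,200:335],None,fx=5.2,fy=5.2,interpolation=cv2.INTER_NEAREST))
E
```

```text
(no output)
```

View pics/crop1.png

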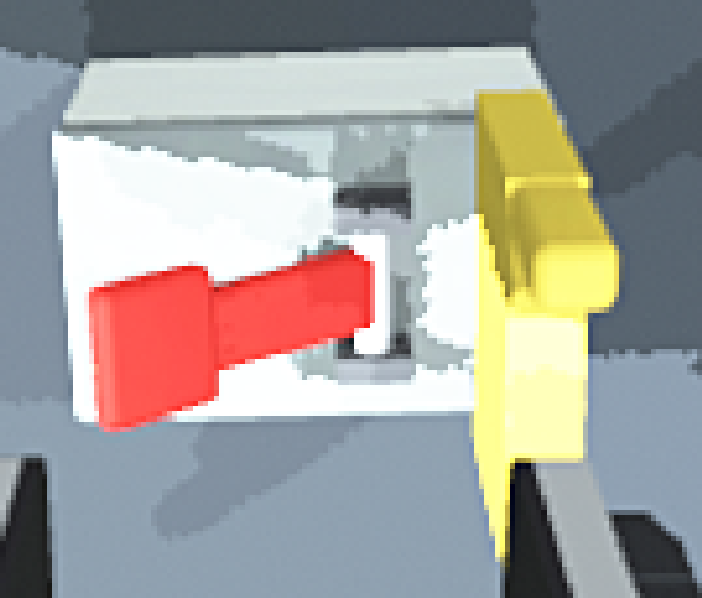

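```bash
python3 - <<'E'
from h import *
c=load('wrist1')
P={k:plane(c,200+u/5.2,155+v/5.2,z) for k,u,v,z in (('+y-x',58,129,.06),('+y+x',478,119,.06),('-y-x',76,419,.06),('-y+x',474,412,.06),('tip',577,278,.148))}
for k in P: print(k,P[k].round(4))
for a,b in (('+y-x','+y+x'),('-y-x','-y+x'),):
    e=P[b]-P[a]; print(np.degrees(np.arctan2(e[1],e[0])),np.linalg.norm(e))
for a,b in (('-y-x','+y-x'),('-y+x','+y+x')):
    e=P[b]-P[a]; print(np.degrees(np.arctan2(e[1],e[0]))-90,np.linalg.norm(e))
# tip triangulated with scene & side
for nm,uv in (('A',((307.9,140.5),(204.2,135))),('B',((318.9,130.8),(180.4,128)))):
    X,r=tri(ray(load('scene0'),*uv[0]),ray(load('side0'),*uv[1]),ray(c,200+577/5.2,155+278/5.2)); print(nm,X.round(4),np.round(r,1))
th=np.radians(20);ex=np.array([np.cos(th),np.sin(th)]);ey=np.array([-ex[1],ex[0]])
m=(P['+y-x']+P['-y-x'])[:2]/2; print('grip from -x roof edge', m+0.094*ex)
E
```

```text
+y-x [0.4526 0.2509 0.06  ]
+y+x [0.534  0.2824 0.06  ]
-y-x [0.4762 0.1879 0.06  ]
-y+x [0.5584 0.2193 0.06  ]
tip [0.5396 0.2854 0.148 ]
21.15268546545725 0.08728000989793999
20.92113764665528 0.08791453489471827
20.58279940570685 0.06725963779358277
21.12287953824108 0.06761160551497818
A [0.5579 0.2521 0.125 ] [19.2 25.8 25.8]
B [0.5409 0.2839 0.1457] [2.  2.1 0.9]
grip from -x roof edge [0.55274163 0.25158282]
```

```bash
python3 -m pendant '[[[0,0,0,-0.0015,0.0022,-0.0086],[-0.085,0.075,0,0,0,0],[-0.085,0.075,0,0,0,0],[-0.085,0.075,0.1,0,0,0],[0,0,0.1,0,0,0],[0,0,0,0,0,0]]]' 0.5; cat > st.py <<'E'
from h import *
from scipy.spatial.transform import Rotation as Ro
import sys
o=telemetry.get_obs();q=o['eef_rot'];R=Ro.from_quat(q[[1,2,3,0]]).as_matrix()
print(o['time_s'],'pos',o['eef_pos'].round(4),'yaw_y',np.degrees(np.arctan2(R[1,1],R[0,1])).round(2),'z',R[:,2].round(4),'op',round(o['opening'],3),'F',np.round(o['wrist_force'],1),'q6',o['q'][5].round(2))
if len(sys.argv)>3:
    g=np.array([float(v) for v in sys.argv[1:4]]); print('delta units',(R.T@(g-o['eef_pos'])/0.2).round(4))
    w=np.cross(R[:,2],[0,0,-1]); print('tilt fix (pi)',(R.T@w/np.pi).round(4))
E
python3 st.py .5528 .252 .086; python3 -c "
from h import *
cap('wrist','wrist2.png')"
```

```text
time_s: 2.45
eef_pos: [0.5596, 0.2475, 0.2137]
eef_rot: [0.0, 0.568, 0.823, -0.0]
wrist_force: [0.3, 0.7, 0.1]
opening: 0.499
2.45 pos [0.5596 0.2475 0.2137] yaw_y 20.75 z [ 1.e-04 -7.e-04 -1.e+00] op 0.499 F [0.3 0.7 0.1] q6 -0.14
delta units [ 0.0338 -0.0239  0.6385]
tilt fix (pi) [-0.      0.0002  0.    ]
```

View pics/wrist2.png

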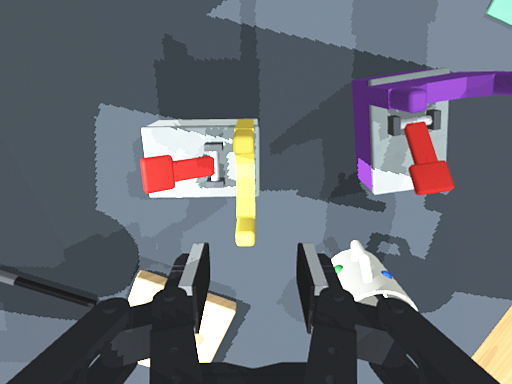

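The yellow plate lies at x≈244, with tine tips near (243,135) and (245,237). The finger centre line is at x≈253. Checking the tips by ray.

```bash
python3 - <<'E'
from h import *
c=load('wrist2')
cv2.imwrite('pics/crop2.png',cv2.resize(c['pixels'][112:252,130:270],None,fx=4.2,fy=4.2,interpolation=cv2.INTER_NEAREST))
E
```

```text
(no output)
```

View pics/crop2.png

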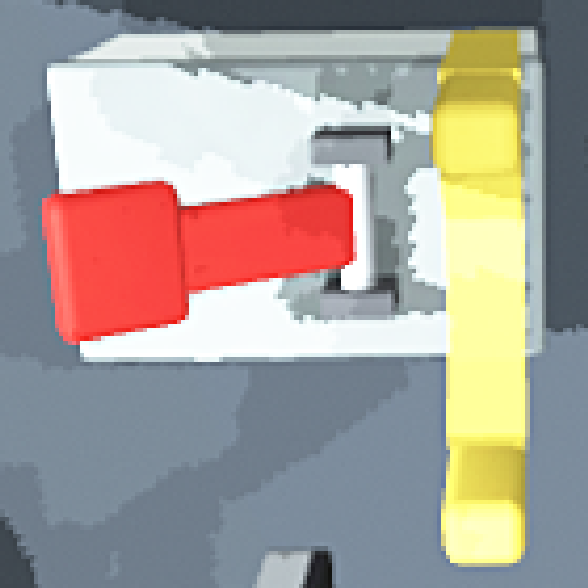

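```bash
python3 - <<'E'
from h import *
c=load('wrist2');s=load('scene0');d=load('side0')
a=(130+477/4.2,112+136/4.2);b=(130+483/4.2,112+532/4.2)
A=plane(c,*a,.148);B=plane(c,*b,.148);print(A,B,(A+B)/2,np.linalg.norm(A-B),np.degrees(np.arctan2(A[1]-B[1],A[0]-B[0]))-90)
for w,p,q in((a,(318.9,131),(180.4,128)),(b,(307.9,140.5),(204.2,135))):
    X,r=tri(ray(s,*p),ray(d,*q),ray(c,*w));print(X.round(4),np.round(r,1))
P={k:plane(c,130+u/4.2,112+v/4.2,.06) for k,u,v in (('+y-x',50,66),('+y+x',540,58),('-y-x',82,358),('-y+x',542,352))}
for k in P: print(k,P[k].round(4))
th=np.radians(21);ex=np.array([np.cos(th),np.sin(th)])
m=sum(P.values())/4;print(m[:2]+ex*(.094-.0525))
E
```

```text
[0.53975436 0.28581131 0.148     ] [0.56404489 0.22267604 0.148     ] [0.55189962 0.25424368 0.148     ] 0.06764682003847308 21.043622263444036
[0.5408 0.2843 0.1453] [2.3 2.4 1.3]
[0.5651 0.2204 0.1461] [1.4 1.7 1.3]
+y-x [0.4529 0.2504 0.06  ]
+y+x [0.5504 0.2891 0.06  ]
-y-x [0.4765 0.188  0.06  ]
-y+x [0.5749 0.2268 0.06  ]
[0.55240451 0.25346699]
```

```bash
python3 -m pendant '[[[0.041,-0.022,0,0,0,-0.0015],[0,0,0.1,0,0,0],[0,0,0.1,0,0,0],[0,0,0.1,0,0,0],[0,0,0.1,0,0,0],[0,0,0,0,0,0]]]' 0.5; python3 st.py .5525 .2535 .086; python3 -c "
from h import *
cap('wrist','wrist3.png')"
```

```text
time_s: 3.25
eef_pos: [0.5528, 0.2559, 0.1323]
eef_rot: [0.002, 0.565, 0.825, 0.002]
wrist_force: [0.3, 0.0, 0.1]
opening: 0.503
3.25 pos [0.5528 0.2559 0.1323] yaw_y 21.23 z [ 5.8e-03  3.0e-04 -1.0e+00] op 0.503 F [0.3 0.  0.1] q6 -0.13
delta units [-0.0103 -0.0069  0.2316]
tilt fix (pi) [0.0017 0.0006 0.    ]
```

View pics/wrist3.png

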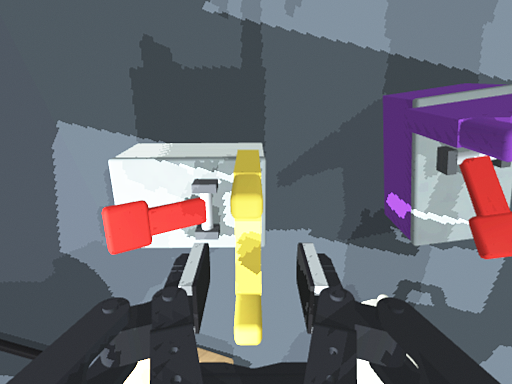

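The plate at x≈248 sits centred between the fingers (205 and 300), so I can descend and close.

```bash
python3 -m pendant '[[[-0.01,-0.006,0.08,0.0017,0.0006,0],[0,0,0.08,0,0,0],[0,0,0.07,0,0,0],[0,0,0,0,0,0]]]' 0.5; python3 st.py .5525 .2535 .086
```

```text
time_s: 3.8
eef_pos: [0.5541, 0.254, 0.0857]
eef_rot: [0.001, 0.565, 0.825, 0.002]
wrist_force: [-0.7, 0.3, -0.2]
opening: 0.498
3.8 pos [0.5541 0.254  0.0857] yaw_y 21.25 z [ 0.004   0.0011 -1.    ] op 0.498 F [-0.7  0.3 -0.2] q6 -0.14
delta units [ 0.0008 -0.0085 -0.0014]
tilt fix (pi) [ 0.0013  0.0001 -0.    ]
```

```bash
python3 -m pendant '[[[0,-0.008,0,0.0013,0,0],[0,0,0,0,0,0],[0,0,0,0,0,0],[0,0,0,0,0,0],[0,0,0,0,0,0],[0,0,0,0,0,0]]]' 0.95; python3 st.py .5525 .2535 .086
```

```text
time_s: 4.55
eef_pos: [0.5526, 0.2534, 0.086]
eef_rot: [0.0, 0.565, 0.825, -0.0]
wrist_force: [-0.1, -1.5, -3.1]
opening: 0.154
4.55 pos [0.5526 0.2534 0.086 ] yaw_y 21.25 z [ 2.e-04 -4.e-04 -1.e+00] op 0.154 F [-0.1 -1.5 -3.1] q6 -0.14
delta units [ 0.0006 -0.0004 -0.0001]
tilt fix (pi) [0.     0.0001 0.    ]
```

```bash
python3 -m pendant '[[[0,0,-0.05,0,0,0],[0,0,-0.1,0,0,0],[0,0,-0.1,0,0,0],[0,0,-0.1,0,0,0],[0,0,-0.1,0,0,0],[0,0,-0.1,0,0,0],[0,0,0,0,0,0]]]' 0.95; python3 st.py .5525 .2535 .19; python3 -c "
from h import *
a=cap('scene','scene4.png')['pixels'];b=cap('side','side4.png')['pixels']
cv2.imwrite('pics/c4.png',np.hstack([cv2.resize(x,(400,300)) for x in(a[60:240,220:460],b[40:260,100:393])]))"
```

```text
time_s: 5.42
eef_pos: [0.5536, 0.2539, 0.2073]
eef_rot: [0.002, 0.565, 0.825, 0.002]
wrist_force: [-0.6, 0.1, -4.2]
opening: 0.152
5.425 pos [0.5536 0.2539 0.2073] yaw_y 21.26 z [ 0.0057  0.0011 -1.    ] op 0.152 F [-0.6  0.1 -4.2] q6 -0.14
delta units [ 0.0002 -0.0061  0.0864]
tilt fix (pi) [0.0018 0.0003 0.    ]
```

View pics/c4.png

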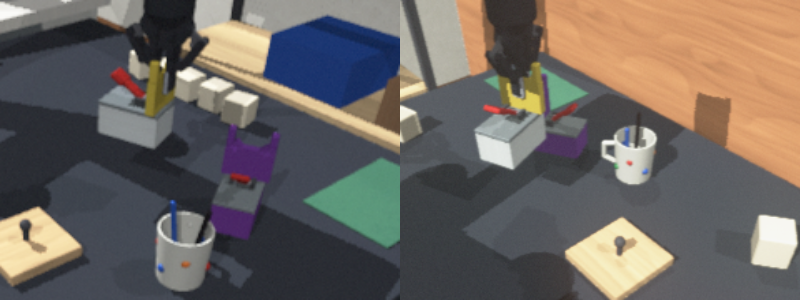

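The cradle is held level, lever up, with its underside about 120 mm up. I'll check the mug's distance from the path before carrying.

```bash
python3 - <<'E'
from h import *
s=load('scene0');d=load('side0')
print('mug base',plane(s,330,228,0),plane(d,272,170,0))
print('mug rim',tri(ray(s,331,197),ray(d,272,141)))
print('foam',tri(ray(s,222,266),ray(d,375,208)))
print('dark',tri(ray(s,236,195),ray(d,261,217.5)))
for z in (.0,):print('notebook',plane(d,440,384,0))
E
python3 st.py .55 -.385 .21
```

```text
mug base [0.74280573 0.14709529 0.        ] [0.72802201 0.14048603 0.        ]
mug rim (array([0.73057086, 0.14872371, 0.09107698]), [np.float64(0.625253773331719), np.float64(0.625253773331855)])
foam (array([ 0.7412958 , -0.16638851,  0.06443244]), [np.float64(0.10788145687563078), np.float64(0.10788145687562241)])
dark (array([ 0.54356344, -0.00267174,  0.04836658]), [np.float64(0.3108065430428612), np.float64(0.31080654304278926)])
notebook [ 0.52951958 -0.44215861  0.        ]
5.525 pos [0.5521 0.2535 0.2045] yaw_y 21.26 z [ 0.0013  0.     -1.    ] op 0.151 F [ 0.8 -0.1 -5. ] q6 -0.14
delta units [-2.9715 -1.1673 -0.0276]
tilt fix (pi) [ 0.0004  0.0001 -0.    ]
```

```bash
python3 -m pendant '[[[-0.08,-0.03,-0.01,0,0,0],[-0.14,-0.055,-0.01,0,0,0],[-0.2,-0.08,0,0,0,0],[-0.2,-0.08,0,0,0,0],[-0.2,-0.08,0,0,0,0],[-0.2,-0.08,0,0,0,0],[-0.2,-0.08,0,0,0,0],[-0.2,-0.08,0,0,0,0],[-0.2,-0.08,0,0,0,0],[-0.2,-0.08,0,0,0,0],[-0.2,-0.08,0,0,0,0],[-0.2,-0.08,0,0,0,0]]]' 0.95; python3 st.py .55 -.385 .21
```

```text
time_s: 7.02
eef_pos: [0.537, -0.2442, 0.1973]
eef_rot: [-0.009, 0.564, 0.826, -0.005]
wrist_force: [0.6, 1.2, -4.5]
opening: 0.152
7.025 pos [ 0.537  -0.2442  0.1973] yaw_y 21.33 z [-0.0193  0.0023 -0.9998] op 0.152 F [ 0.6  1.2 -4.5] q6 -0.99
delta units [-0.6789 -0.1968 -0.0662]
tilt fix (pi) [-0.0055 -0.0029  0.    ]
```

```bash
python3 -m pendant '[[[-0.18,-0.05,-0.02,-0.0055,-0.0029,0],[-0.18,-0.05,-0.02,0,0,0],[-0.16,-0.05,-0.02,0,0,0],[-0.1,-0.03,0,0,0,0],[-0.04,-0.01,0,0,0,0],[0,0,0,0,0,0],[0,0,0,0,0,0]]]' 0.95; python3 -c "
from h import *
cap('wrist','wrist5.png')";python3 st.py .55 -.385 .21
```

```text
time_s: 7.9
eef_pos: [0.5408, -0.3891, 0.2011]
eef_rot: [-0.007, 0.567, 0.823, 0.001]
wrist_force: [-0.2, 0.3, -5.2]
opening: 0.154
7.95 pos [ 0.5408 -0.389   0.2011] yaw_y 20.89 z [-0.0108  0.0097 -0.9999] op 0.152 F [ 0.5 -0.4 -4.6] q6 -1.17
delta units [ 0.0028  0.0496 -0.0448]
tilt fix (pi) [-0.0021 -0.0041  0.    ]
```

View pics/wrist5.png

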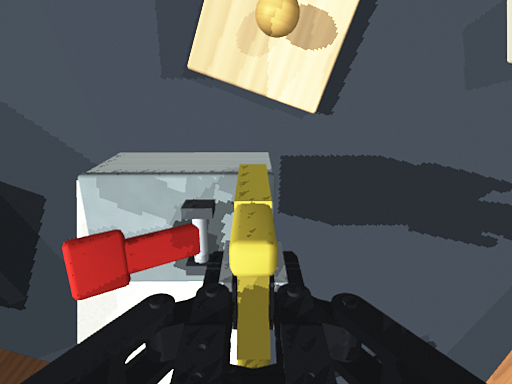

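The wrist view shows the brass ball at (277,16) and the cradle level in the grip, lever raised.

```bash
python3 - <<'E'
from h import *
c=load('wrist5');s=load('scene0');d=load('side0')
h=cv2.cvtColor(c['pixels'],cv2.COLOR_BGR2HSV)
cv2.imwrite('pics/crop5.png',cv2.resize(c['pixels'][0:60,240:350],None,fx=7,fy=7,interpolation=cv2.INTER_NEAREST))
for u,v in ((277,16),):
    print(plane(c,u,v,.048)); print(tri(ray(s,138.5,226.7),ray(d,346,300.7),ray(c,u,v)))
    print(tri(ray(d,346,300.7),ray(c,u,v)),tri(ray(s,138.5,226.7),ray(c,u,v)))
E
```

```text
[ 0.51188293 -0.2582775   0.048     ]
(array([ 0.51138571, -0.25705335,  0.04955579]), [np.float64(0.6390127043976436), np.float64(0.979167596108132), np.float64(1.5623978210317961)])
(array([ 0.51181168, -0.25708239,  0.04815807]), [np.float64(1.2063442878599475), np.float64(1.2063442878599326)]) (array([ 0.51196129, -0.25767283,  0.0503496 ]), [np.float64(1.0119683644540154), np.float64(1.0119683644540438)])
```

View pics/crop5.png

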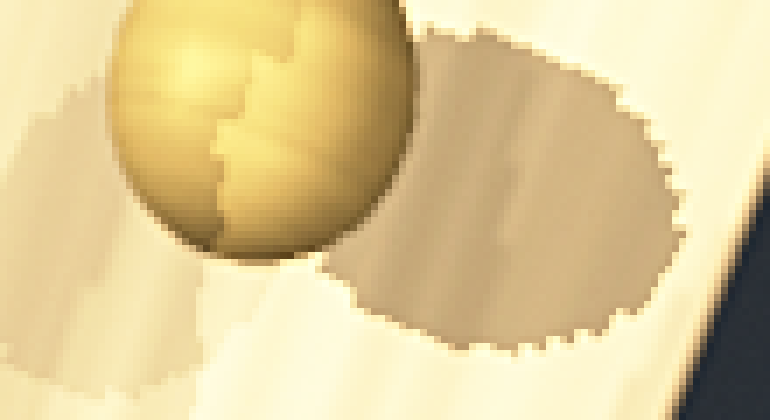

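```bash
python3 -m pendant '[[[0.1,0,0,-0.0021,-0.0041,0.001],[0.18,0.06,0,0,0,0],[0.18,0.06,0,0,0,0],[0.12,0.05,0,0,0,0],[0.04,0.02,0,0,0,0],[0,0,0,0,0,0]]]' 0.95; python3 st.py .5435 -.2454 .17
```

```text
time_s: 8.7
eef_pos: [0.5329, -0.2527, 0.2024]
eef_rot: [0.001, 0.567, 0.824, -0.0]
wrist_force: [-0.7, 0.3, -4.3]
opening: 0.152
8.7 pos [ 0.5329 -0.2527  0.2024] yaw_y 20.96 z [ 0.0022 -0.002  -1.    ] op 0.152 F [-0.7  0.3 -4.3] q6 -1.01
delta units [0.0155 0.0621 0.1622]
tilt fix (pi) [0.0004 0.0008 0.    ]
```

```bash
python3 -m pendant '[[[0.008,0.032,0.05,0.0004,0.0008,0],[0.008,0.03,0.05,0,0,0],[0,0,0.05,0,0,0],[0,0,0,0,0,0]]]' 0.95; python3 st.py .5435 -.2454 .165; python3 -c "
from h import *
a=cap('scene','scene6.png')['pixels'];b=cap('side','side6.png')['pixels']
cv2.imwrite('pics/c6.png',np.hstack([cv2.resize(x,(400,400),interpolation=3) for x in(a[140:280,70:210],b[180:360,260:440])]))";python3 st.py .5435 -.2454 .165
```

```text
time_s: 9.2
eef_pos: [0.5438, -0.2473, 0.169]
eef_rot: [-0.001, 0.568, 0.823, -0.0]
wrist_force: [0.3, -0.5, -5.2]
opening: 0.157
9.2 pos [ 0.5438 -0.2473  0.169 ] yaw_y 20.82 z [-1.4e-03 -1.0e-04 -1.0e+00] op 0.157 F [ 0.3 -0.5 -5.2] q6 -0.99
delta units [0.0095 0.0018 0.0199]
tilt fix (pi) [-0.0004 -0.0001 -0.    ]
9.3 pos [ 0.5445 -0.2477  0.1704] yaw_y 20.82 z [ 5.0e-04 -1.3e-03 -1.0e+00] op 0.153 F [-0.4  0.4 -5. ] q6 -0.99
delta units [ 0.0125 -0.0004  0.0268]
tilt fix (pi) [ 0.      0.0005 -0.    ]
```

View pics/c6.png

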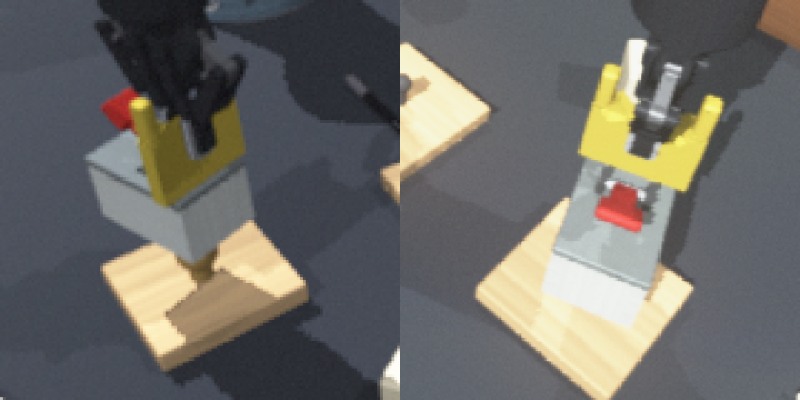

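```bash
python3 - <<'E'
from h import *
s=load('scene6');d=load('side6')
th=np.radians(20.9);ex=np.array([np.cos(th),np.sin(th),0]);ey=np.array([-ex[1],ex[0],0]);ez=np.array([0,0,1])
g=np.array([.5441,-.2475,.170+.019])
def P(x,y,z): return g+x*ex+y*ey+z*ez
sc=400/140;sd=400/180
for n,p in (('b+x-y',P(.011,-.033,-.105)),('b-x-y',P(-.094,-.033,-.105)),('b+x+y',P(.011,.033,-.105)),('b-x+y',P(-.094,.033,-.105)),('r-x-y',P(-.094,-.033,-.045)),('r-x+y',P(-.094,.033,-.045))):
    u=proj(s,p);v=proj(d,p); print(n,'scene crop',np.round([(u[0]-70)*sc,(u[1]-140)*sc],0),'side crop',np.round([400+(v[0]-260)*sd,(v[1]-180)*sd],0))
E
```

```text
b+x-y scene crop [192. 264.] side crop [659. 219.]
b-x-y scene crop [102. 214.] side crop [629. 331.]
b+x+y scene crop [254. 216.] side crop [579. 189.]
b-x+y scene crop [165. 172.] side crop [540. 293.]
r-x-y scene crop [ 84. 156.] side crop [650. 288.]
r-x+y scene crop [150. 114.] side crop [553. 249.]
```

Predicted and seen housing corners agree within about 2 mm in both views. Correcting the last 2 mm and lowering gently.

```bash
python3 -m pendant '[[[0.011,0,0,0,0.0005,0],[0,0,0.04,0,0,0],[0,0,0.04,0,0,0],[0,0,0.04,0,0,0],[0,0,0,0,0,0]]]' 0.95; python3 st.py .5435 -.2454 .106
```

```text
time_s: 9.93
eef_pos: [0.5437, -0.2459, 0.1454]
eef_rot: [0.001, 0.568, 0.823, 0.0]
wrist_force: [-1.4, 0.3, -4.7]
opening: 0.154
9.925 pos [ 0.5437 -0.2459  0.1454] yaw_y 20.8 z [ 9.e-04 -6.e-04 -1.e+00] op 0.154 F [-1.4  0.3 -4.7] q6 -0.99
delta units [ 0.003  -0.0003  0.1971]
tilt fix (pi) [ 0.0002  0.0003 -0.    ]
```

```bash
python3 -m pendant '[[[0.003,0,0.03,0,0.0003,0],[0,0,0.03,0,0,0],[0,0,0.03,0,0,0],[0,0,0.03,0,0,0],[0,0,0,0,0,0]]]' 0.95; python3 st.py .5435 -.2454 .106
```

```text
time_s: 10.55
eef_pos: [0.5436, -0.2454, 0.1197]
eef_rot: [0.0, 0.568, 0.823, 0.0]
wrist_force: [0.5, -0.1, -4.4]
opening: 0.15
10.55 pos [ 0.5436 -0.2454  0.1197] yaw_y 20.8 z [ 7.e-04  3.e-04 -1.e+00] op 0.15 F [ 0.5 -0.1 -4.4] q6 -0.99
delta units [ 0.0002 -0.0007  0.0686]
tilt fix (pi) [ 0.0002 -0.      0.    ]
```

No side force, so the ball is inside the socket. Last 13 mm.

```bash
python3 -m pendant '[[[0,0,0.02,0,0,0],[0,0,0.02,0,0,0],[0,0,0.012,0,0,0],[0,0,0.01,0,0,0],[0,0,0,0,0,0]]]' 0.95; python3 st.py .5435 -.2454 .106
```

```text
time_s: 11.18
eef_pos: [0.544, -0.2456, 0.1069]
eef_rot: [0.001, 0.568, 0.823, 0.0]
wrist_force: [-0.2, 0.4, -4.4]
opening: 0.155
11.175 pos [ 0.544  -0.2456  0.1069] yaw_y 20.8 z [ 1.3e-03 -2.0e-04 -1.0e+00] op 0.155 F [-0.2  0.4 -4.4] q6 -0.99
delta units [ 0.0019 -0.0018  0.0044]
tilt fix (pi) [ 0.0004  0.0002 -0.    ]
```

```bash
python3 -m pendant '[[[0,0,0.008,0,0,0],[0,0,0,0,0,0]]]' 0.95; python3 -m pendant '[[[0,0,0.006,0,0,0],[0,0,0,0,0,0]]]' 0.95;
```

```text
time_s: 11.42
eef_pos: [0.5444, -0.246, 0.1061]
eef_rot: [0.001, 0.568, 0.823, 0.0]
wrist_force: [-0.5, 0.2, -4.8]
opening: 0.152
time_s: 11.68
eef_pos: [0.5447, -0.2462, 0.106]
eef_rot: [0.002, 0.568, 0.823, 0.0]
wrist_force: [-0.4, 0.7, -3.7]
opening: 0.153
```

```bash
python3 -m pendant '[[[0,0.0,0.008,0,0,0],[0,0,0,0,0,0]]]' 0.95; python3 -m pendant '[[[0,0,0.008,0,0,0],[0,0,0,0,0,0]]]' 0.95; python3 st.py .5435 -.2454 .106;python3 -c "
from h import *
a=cap('scene','scene7.png')['pixels'];b=cap('side','side7.png')['pixels']
cv2.imwrite('pics/c7.png',np.hstack([cv2.resize(x,(400,400),interpolation=3) for x in(a[140:280,70:210],b[180:360,260:440])]))"
```

```text
time_s: 11.92
eef_pos: [0.545, -0.2464, 0.106]
eef_rot: [0.002, 0.568, 0.823, 0.0]
wrist_force: [0.7, -0.1, -4.5]
opening: 0.154
time_s: 12.18
eef_pos: [0.5453, -0.2466, 0.106]
eef_rot: [0.002, 0.568, 0.823, 0.0]
wrist_force: [-0.7, 0.9, -3.0]
opening: 0.156
12.175 pos [ 0.5453 -0.2466  0.106 ] yaw_y 20.83 z [ 0.0039 -0.0026 -1.    ] op 0.156 F [-0.7  0.9 -3. ] q6 -0.99
delta units [ 0.0088 -0.0064 -0.0003]
tilt fix (pi) [0.0009 0.0012 0.    ]
```

View pics/c7.png

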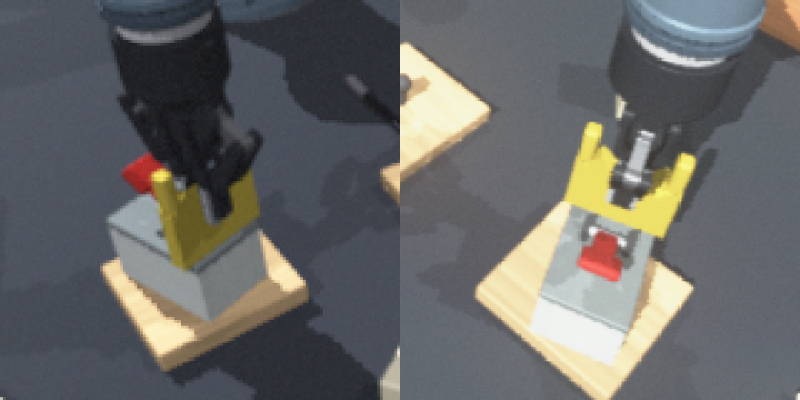

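The cradle looks flat on the wood with its lever up. One firmer nudge will confirm the contact.

```bash
python3 -m pendant '[[[0,0.0,0.025,0.0009,0.0012,0]]]' 0.95; python3 st.py .5435 -.2454 .106
```

```text
time_s: 12.4
eef_pos: [0.5466, -0.2471, 0.1059]
eef_rot: [0.001, 0.568, 0.823, -0.0]
wrist_force: [-17.8, 13.6, 57.1]
opening: 0.151
12.4 pos [ 0.5466 -0.2471  0.1059] yaw_y 20.84 z [ 0.0016 -0.0012 -1.    ] op 0.151 F [-17.8  13.6  57.1] q6 -0.99
delta units [ 0.0135 -0.0113 -0.0006]
tilt fix (pi) [ 0.0003  0.0005 -0.    ]
```

Contact is firm. I'll relax the load and open partly, since opening fully would meet the lever.

```bash
python3 -m pendant '[[[0,0,0,0,0,0],[0,0,-0.005,0,0,0]]]' 0.95; python3 -m pendant '[[[0,0,0,0,0,0],[0,0,0,0,0,0],[0,0,0,0,0,0],[0,0,0,0,0,0]]]' 0.5; python3 st.py .5435 -.2454 .106
```

```text
time_s: 12.65
eef_pos: [0.5471, -0.2473, 0.1071]
eef_rot: [0.002, 0.568, 0.823, 0.0]
wrist_force: [-0.2, -0.2, -4.6]
opening: 0.149
time_s: 13.15
eef_pos: [0.5473, -0.2477, 0.1066]
eef_rot: [0.002, 0.568, 0.823, -0.0]
wrist_force: [0.4, 0.1, 0.8]
opening: 0.501
13.15 pos [ 0.5473 -0.2477  0.1066] yaw_y 20.83 z [ 0.0034 -0.0025 -1.    ] op 0.501 F [0.4 0.1 0.8] q6 -0.99
delta units [ 0.0178 -0.0138  0.0028]
tilt fix (pi) [ 0.0007  0.0011 -0.    ]
```

```bash
python3 -m pendant '[[[0,0,-0.06,0,0,0],[0,0,-0.1,0,0,0],[0,0,-0.12,0,0,0],[0,0,-0.15,0,0,0],[0,0,-0.15,0,0,0],[0,0,-0.1,0.0007,0.0011,0],[0,0,0,0,0,0]]]' 0.5; python3 st.py .5435 -.2454 .106;python3 -c "
from h import *
cap('wrist','wrist8.png')
a=cap('scene','scene8.png')['pixels'];b=cap('side','side8.png')['pixels']
cv2.imwrite('pics/c8.png',np.hstack([cv2.resize(x,(400,400),interpolation=3) for x in(a[140:280,70:210],b[180:360,260:440])]))"
```

```text
time_s: 14.02
eef_pos: [0.5476, -0.2478, 0.2525]
eef_rot: [0.002, 0.568, 0.823, -0.0]
wrist_force: [-1.2, -1.0, -0.1]
opening: 0.504
14.025 pos [ 0.5476 -0.2478  0.2525] yaw_y 20.84 z [ 0.0039 -0.0028 -1.    ] op 0.504 F [-1.2 -1.  -0.1] q6 -0.99
delta units [ 0.0216 -0.0166  0.7323]
tilt fix (pi) [ 0.0008  0.0013 -0.    ]
```

View pics/c8.png

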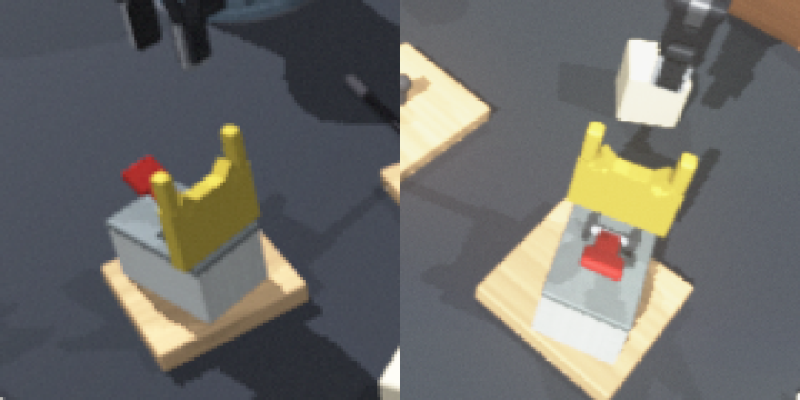

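View pics/wrist8.png

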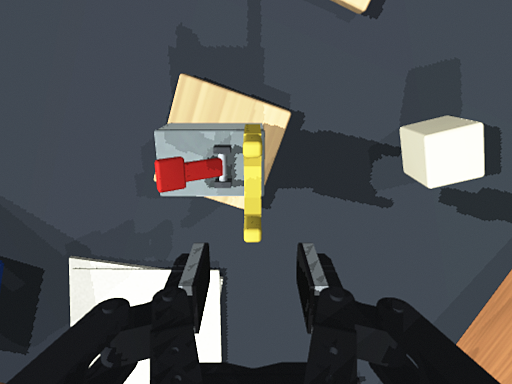

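The cradle is seated flat with its lever up. The red pad is at (170,174) and the tine tips at (252,140) and (252,232). Checking the press point by ray.

```bash
python3 - <<'E'
from h import *
c=load('wrist8');s=load('scene8');d=load('side8')
h=cv2.cvtColor(c['pixels'],cv2.COLOR_BGR2HSV)
A=plane(c,252.5,141,.168);B=plane(c,252,231,.168);print(A,B,(A+B)/2,np.linalg.norm(A-B),np.degrees(np.arctan2(A[1]-B[1],A[0]-B[0]))-90)
print('pad',plane(c,170,174,.119))
# tips tri from fixed cams
sc=140/400;sd=180/400
for p,q,w in (((231,128),(594-400,127),(252.5,141)),((161,176),(687-400,157),(252,231))):
    print('tip',tri(ray(s,70+p[0]*sc,140+p[1]*sc),ray(d,260+q[0]*sd,180+q[1]*sd),ray(c,*w)))
print('pad',tri(ray(s,70+145*sc,140+174*sc),ray(d,260+204*sd,180+258*sd),ray(c,170,174)))
E
python3 st.py .4781 -.2740 .2
```

```text
[ 0.53375002 -0.20893398  0.168     ] [ 0.55810687 -0.27417589  0.168     ] [ 0.54592845 -0.24155494  0.168     ] 0.06964023857359411 20.47217617474128
pad [ 0.47985419 -0.27063004  0.119     ]
tip (array([ 0.53463232, -0.21203298,  0.16742996]), [np.float64(1.8545988631214312), np.float64(1.8054164162044288), np.float64(3.057913946598359)])
tip (array([ 0.55968637, -0.27654911,  0.16773672]), [np.float64(1.9565098289643044), np.float64(2.049089511943113), np.float64(2.452536750526636)])
pad (array([ 0.48077452, -0.27257533,  0.11677943]), [np.float64(1.341832968025862), np.float64(1.3371480645284968), np.float64(1.6462500896881587)])
14.175 pos [ 0.5461 -0.2469  0.2489] yaw_y 20.83 z [-9.e-04  6.e-04 -1.e+00] op 0.499 F [-1.   0.  -0.6] q6 -0.99
delta units [-0.0059 -0.3659  0.2447]
tilt fix (pi) [-0.0002 -0.0003  0.    ]
```

```bash
python3 -m pendant '[[[0,-0.12,0,0,0,0],[0,-0.12,0,0,0,0],[0,-0.1,0.05,0,0,0],[0,-0.02,0.15,0,0,0],[0,0,0.15,0,0,0],[0,0,0,0,0,0],[0,0,0,0,0,0]]]' 1.0; python3 st.py .4778 -.2723 .09; python3 -c "
from h import *
cap('wrist','wrist9.png')"
```

```text
time_s: 15.05
eef_pos: [0.4727, -0.2699, 0.1694]
eef_rot: [-0.007, 0.568, 0.823, 0.001]
wrist_force: [-0.6, -0.1, 0.7]
opening: 0.004
15.05 pos [ 0.4727 -0.2699  0.1694] yaw_y 20.84 z [-0.0112  0.0093 -0.9999] op 0.004 F [-0.6 -0.1  0.7] q6 -1.1
delta units [-0.0254  0.0222  0.3966]
tilt fix (pi) [-0.0023 -0.004   0.    ]
```

View pics/wrist9.png

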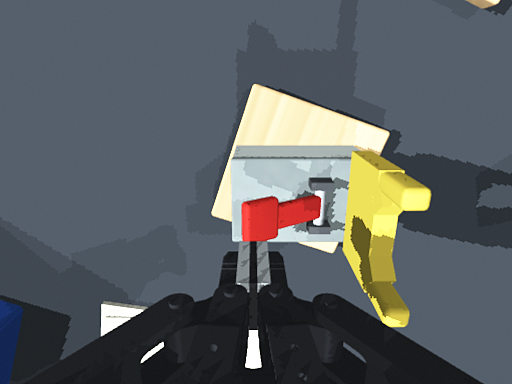

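The closed fingers are in line with the red pad at (260,218). Correcting the tilt and offset, then coming down.

```bash
python3 -m pendant '[[[-0.025,0.022,0,-0.0023,-0.004,0],[0,0,0.05,0,0,0],[0,0,0.05,0,0,0],[0,0,0,0,0,0]]]' 1.0; python3 st.py .4778 -.2723 .09
```

```text
time_s: 15.6
eef_pos: [0.4803, -0.2737, 0.1501]
eef_rot: [0.002, 0.567, 0.824, -0.0]
wrist_force: [-0.5, -0.8, 0.6]
opening: 0.004
15.6 pos [ 0.4803 -0.2737  0.1501] yaw_y 20.88 z [ 0.0036 -0.0028 -1.    ] op 0.004 F [-0.5 -0.8  0.6] q6 -1.1
delta units [ 0.0123 -0.0096  0.3002]
tilt fix (pi) [0.0007 0.0012 0.    ]
```

```bash
python3 -m pendant '[[[0.01,-0.009,0.03,0.0007,0.0012,0],[0,0,0.03,0,0,0],[0,0,0.03,0,0,0],[0,0,0.03,0,0,0],[0,0,0.03,0,0,0],[0,0,0.03,0,0,0]]]' 1.0; python3 st.py .4778 -.2723 .09
```

```text
time_s: 16.35
eef_pos: [0.4782, -0.2732, 0.1127]
eef_rot: [0.001, 0.567, 0.824, -0.0]
wrist_force: [-1.1, -0.7, 3.7]
opening: -0.001
16.35 pos [ 0.4782 -0.2732  0.1127] yaw_y 20.88 z [ 0.001  -0.0014 -1.    ] op -0.001 F [-1.1 -0.7  3.7] q6 -1.1
delta units [ 0.0049 -0.0004  0.1135]
tilt fix (pi) [0.0002 0.0005 0.    ]
```

Moving the lever at 3.7 N, as expected. Continuing.

```bash
python3 -m pendant '[[[0.003,0,0.03,0,0,0],[0,0,0.03,0,0,0],[0,0,0.025,0,0,0],[0,0,0.015,0,0,0]]]' 1.0; python3 -m pendant '[[[0,0,0.012,0,0,0]]]' 1.0;  python3 st.py .4778 -.2723 .09
```

```text
time_s: 16.85
eef_pos: [0.4777, -0.2733, 0.0916]
eef_rot: [0.001, 0.567, 0.824, -0.001]
wrist_force: [-2.0, -1.3, 3.3]
opening: -0.003
time_s: 16.98
eef_pos: [0.4777, -0.2735, 0.0899]
eef_rot: [0.001, 0.567, 0.824, -0.001]
wrist_force: [-7.8, 4.0, 23.1]
opening: 0.004
16.975 pos [ 0.4777 -0.2735  0.0899] yaw_y 20.89 z [ 1.0e-04 -2.6e-03 -1.0e+00] op 0.004 F [-7.8  4.  23.1] q6 -1.1
delta units [ 0.0053  0.0026 -0.0006]
tilt fix (pi) [-0.0003  0.0008  0.    ]
```

It's at the stop: 23 N at z≈0.090, where the level pad should be. Retracting.

```bash
python3 -m pendant '[[[0,0,0.005,0,0,0],[0,0,0,0,0,0],[0,0,-0.06,0,0,0],[0,0,-0.12,0,0,0],[0,0,-0.2,0,0,0],[0,0,-0.2,0,0,0],[0,0,-0.15,0,0,0],[0,-0.1,0,0,0,0],[0,0,0,0,0,0],[0,0,0,0,0,0]]]' 1.0; python3 st.py;python3 -c "
from h import *
cap('wrist','wrist10.png')
a=cap('scene','scene10.png')['pixels'];b=cap('side','side10.png')['pixels']
cv2.imwrite('pics/c10.png',np.hstack([cv2.resize(x,(400,400),interpolation=3) for x in(a[140:280,70:210],b[180:360,260:440])]))"
```

```text
time_s: 18.23
eef_pos: [0.4579, -0.2781, 0.2401]
eef_rot: [-0.001, 0.567, 0.824, 0.001]
wrist_force: [-0.0, -0.1, 0.1]
opening: -0.004
18.225 pos [ 0.4579 -0.2781  0.2401] yaw_y 20.91 z [-0.      0.0025 -1.    ] op -0.004 F [-0.  -0.1  0.1] q6 -1.13
```

View pics/c10.png

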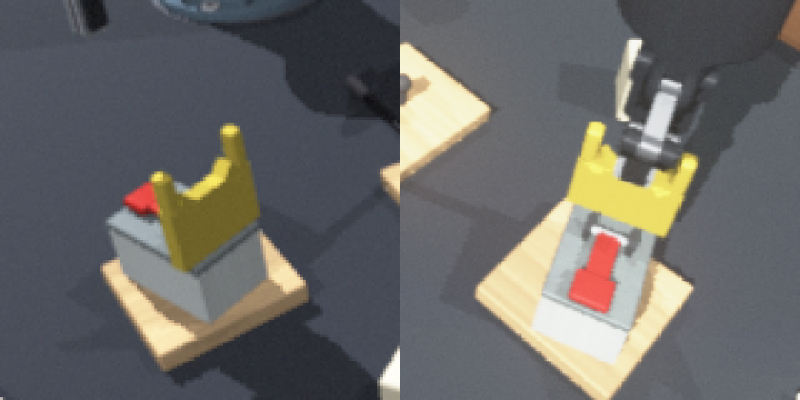

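View pics/wrist10.png

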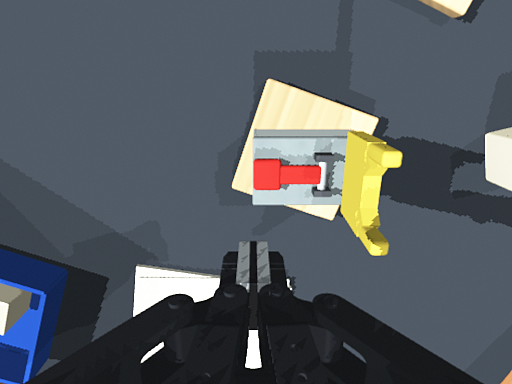

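The lever now lies level on the roof: the pad is at (267,175) in wrist, and the fingers are clear. A final height check on the pad before handing in.

```bash
python3 - <<'E'
from h import *
c=load('wrist10');s=load('scene10');d=load('side10');sc=140/400;sd=180/400
print(tri(ray(d,260+193*sd,180+288*sd),ray(c,267,175)),tri(ray(s,70+143*sc,140+200*sc),ray(d,260+193*sd,180+288*sd),ray(c,267,175)))
E
python3 -c "
from bench import ctrl
print(ctrl.hand_in())"
```

```text
(array([ 0.47229157, -0.27533669,  0.0906783 ]), [np.float64(0.5283771701799382), np.float64(0.5283771701798592)]) (array([ 0.47335253, -0.2768229 ,  0.08722944]), [np.float64(2.612307824465433), np.float64(2.101356876003845), np.float64(1.3067313613055387)])
the job is handed in; nothing more can be done
None
```

The yellow cradle is fitted over the large brass ball with its lever pressed down, and I handed the job in at about 18 s. No verdict came back.

**What I did:** I pinched the cradle's U plate, carried it over, and lowered the socket onto the ball until the housing met the wood with the lever still up. I then let go and pressed the lever with closed fingers to its stop, at about 23 N with the TCP 90 mm up. Last I drew the arm clear.

**Last checks:**
- **Seated:** tine tips measured 167.5 mm high, against 168 mm expected. The housing looked flat in the pictures.
- **Ball position:** about -37 mm along the cradle's x and 2 mm along y, inside the limits.
- **Lever:** its pad measured 87–91 mm high at the expected place for fully down (86 mm at its centre), and it looked level.
- **Robot:** wrist force was near zero, touching nothing.

**What disagreed:**
- **Camera spread:** the views differed from each other by 1–3 mm.
- **Hard nudge:** a confirming push on the seated cradle reached 57 N and slid it about 3 mm along x. I left it there because it was still within the limits.

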